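# Set a raw clay mug square to the 3D scanner and start the scan

### The job

The raw clay mug on the banding wheel is to be scanned: move the paint can that blocks the scanner's view well out from between scanner and mug and leave it standing on the table, turn the mug on its free-running wheel until the paper mark squarely faces the scanner, and once all is still press the button on top of the scanner fully down and let it up again. Unfired clay is brittle, so turn the mug only with light pushes: never squeeze it, lift it or tip it, and leave it in the middle of the wheel. Leave the other things on the table where they are.

Things in the scene. Friction and masses are not known exactly. Their poses are not given: they have to be found in the camera images.
- wheel: Banding wheel (hand turntable), fixed to the table: dark cast foot 124 mm across, stem, and an aluminium head, a flat disc 180 mm in diameter whose top is 75 mm above the table. Origin on the turning axis at table level; z up. Its x axis points from the wheel's axis straight to the scanner.
- wheel_head (a joint): Angle of the wheel's head about the vertical, rad, counter-clockwise positive from above, no end stops. The bearing is light (about 0.007 N m friction): head and mug turn at under 1 N on the mug's handle, stay where they come to rest, and coast on some degrees when pushed fast. Its value does not tell how the mug stands on it.
- mug: Mug of raw grey-brown clay, loose on the middle of the wheel's head (within 5 mm), carried round by it: 92 mm diameter, 88 mm high, open, wall 6 mm, 0.45 kg; over 15 N of push or squeeze breaks it. Origin: centre of its underside, z up; x axis points to the paper mark; the loop handle (round bar 13 mm thick) stands out on the -x side, its outside 94 mm from the axis.
- mark (a point): Centre of the paper mark (36 mm square patch with a printed frame and dot) on the mug's wall, 48 mm from the mug's axis and 45 mm above its underside.
- handle (a point): Middle of the handle's outer, upright part (bar's centreline), 88 mm from the mug's axis and 48 mm above its underside, opposite to the mark. The bar runs upright from about 33 to 63 mm above the underside; between it and the mug's wall the loop is open, about 34 mm.
- scanner: Desktop 3D scanner, fixed: foot 110 x 130 mm, column, grey head box 62 mm deep, 172 mm wide (its y), 58 mm high, top 155 mm above the table, a projector lens in the middle and a camera lens each side. Origin at table level under the middle of the head; z up. The lens front looks along its -x axis, straight over the wheel's axis, 262 to 280 mm away.
- scan_button (a joint): Travel of the scan button, m: 0 up, 0.006 fully down. Springs back; fully down takes 5 N.
- scan_button_top (a point): Middle of the top of the scan button, a round grey button 30 mm in diameter on top of the scanner's head in a black collar 46 mm across and 12 mm high; about 177 mm above the table when up and pressed straight down. It sits at the middle of the head's top.
- can: Paint can with a paper wrapper that stands on the table between the scanner and the wheel: upright cylinder 62 mm in diameter (64 mm at its rims), 140 mm high, about 0.4 kg. Origin at the centre of its underside, z up.
- spare_can: Bystander: a second paint can of the same kind, at the far right. Origin at the centre of its underside.
- tape_roll: Bystander: roll of tape lying flat, 104 mm across, 24 mm high. Origin at the centre of its underside.
- clay_bowl: Bystander: raw clay bowl 124 mm across, 55 mm high. Origin at the centre of its underside.
- brush_pot: Bystander: white pot 74 mm across, 100 mm high, with brushes standing in it up to 210 mm above the table. Origin at the centre of its underside.
- crayon_box: Bystander: flat cardboard box 75 x 115 x 28 mm. Origin at the centre of its underside.
- books: Bystander: three picture books in a pile, about 150 x 200 mm, 33 mm high. Origin at the centre of the underside.
- clay_scraper: Bystander: clay scraper lying flat, 176 mm long, wooden handle 22 mm high with a 60 mm wide steel blade. Origin on the underside near its middle.
Things that resemble listed ones, but are neither listed nor needed, are in the scene too. Leave any purple look-alike of the mug alone.

How it is judged:
On the way, in this order (a step that is already met when the one before it is completed fails the run):
1. The can stands clear of the scanner's view and the mug's mark squarely faces the scanner, both still (angle between the x axis of mug and the x axis of scanner, either way round below 0.2 rad and x of mark in the frame of scanner above -0.25 m and y of mark in the frame of scanner between -0.025 and 0.025 m and horizontal distance between mug and wheel below 0.02 m and angle between each of mug, can's own z axis and vertical below 0.1 rad and (y of can in the frame of scanner above 0.085 m or y of can in the frame of scanner below -0.085 m or x of can in the frame of scanner above 0.05 m or x of can in the frame of scanner below -0.36 m) and height (world z) of can between -0.008 and 0.008 m and linear speed of can below 0.02 m/s and angular speed of mug below 0.08 rad/s), for 0.2 s.
2. The scan button is fully down while all stands so (all of step 1 and value of joint scan_button above 0.0045 m), for 0.1 s.
At the end, for the whole second after the job is handed in: Mark faces the scanner within 0.2 rad; mug upright within 20 mm of the wheel's axis; can upright on the table, its centre 85 mm or more to the side of the scanner's line of view (or behind the scanner or beyond the wheel); both at rest; button was pressed so (4.5 mm or more) and is up again (all of step 1 and value of joint scan_button below 0.002 m); the robot touches nothing.
It fails at once if The robot presses on the clay mug with more than 15 N (it breaks) (contact force between any of the fingers, the arm, can and mug above 15 N).
It fails at once if The mug is lifted more than 10 mm off the wheel, falls from it or is tipped by more than 0.25 rad (height (world z) of mug above 0.085 m or height (world z) of mug below 0.065 m or angle between mug's own z axis and vertical above 0.25 rad).
It fails at once if The can is knocked over (angle between can's own z axis and vertical above 0.8 rad).
It fails at once if A bystander is moved by more than 30 mm (distance of any of spare_can, tape_roll, clay_bowl, brush_pot, crayon_box, books, clay_scraper from where it was at the start of the episode above 0.03 m).
It also fails if it takes over 64 s, if anything falls off the work surface, if the arm or the gripper's body presses on something with over 40 N, if the wrist force passes 120 N, or if a joint passes its speed limit or range.

### The arm

A 7-joint arm with a two-finger parallel gripper is mounted at the origin on the work surface. World frame = base frame: x ahead of the robot, y to its left, z up, the work surface at z = 0. Lengths are in m, angles in rad, forces in N, time in s.
With the tool pointing down it reaches from about 0.35 to 0.9 m from the base axis. Payload 8.1 kg.
Tool frame: the origin (TCP) lies at the very end of the fingers, on their centre line; the grasp point (between the pads) lies 19 mm behind it; z points along the fingers, y is the line along which they close (so a half turn about z gives the same grasp; the last joint's range is limited). The gripper opens to 92 mm and grips with 3 to 60 N. Pads are 19 mm wide; open, the fingers measure 130 mm over their backs; the gripper's body (75 mm by 190 mm) begins 47 mm behind the grasp point.
Start: joints at [1.232, 0.434, 0.025, 1.573, -0.012, 1.134, -0.075], TCP at [0.146, -0.608, 0.227] pointing down, gripper open.
Joint ranges: [-2.62, 2.62], [-0.44, 2.09], [-1.27, 1.32], [0.08, 2.57], [-1.32, 4.46], [0.12, 2], [-2.74, 2.74]. Speed limits (rad/s): [2.22, 2.22, 3.01, 3.01, 3.14, 3.14, 3.14].

### API

Orientations are given as a rotation vector (axis times angle).
In Python, from cell import readout, cams, job gives the robot as it stands.
- The arm moves only by the tool drive_tool, never from a script. Its argument "commands" is a list of rows, each a list of 3 entries, a list of its own where there are three numbers: the turn, a rotation vector about the tool's x, y, z in rad, then the shift along the tool's x, y, z in cm, then the gripper's target within -1 to 1 (fully open at 1, half-way at 0, shut at -1). A call has 1 to 20 rows; each row is the pose to reach, as a shift and turn from the pose commanded when the call began, along the tool's axes at that moment; what a row does not reach only later rows make up. A row lasts 1/12 s, in which the tool goes at most 41.7 mm and 7.16 degrees, less where a joint would pass 70% of its speed; a pose out of reach is approached as far as the arm can. A call with a gripper value outside its range is refused whole. The fingers move at their own pace and stop on an object; "newtons" is the grip in N (left out, the last holds). Time passes only in rows, so rows that repeat a pose let the fingers close. It gives the time, the measured TCP pose, the force, the opening and the grip force at its end, in the units of the state.
- readout.observe(): the state, without advancing time (a new reading comes with each control period).
- cams.get_image(name): name is "scene" or "top"; returns the picture (420x560x3 uint8, blue, green, red); there is no depth.
- cams.camera_info(name): a dict with "camera_matrix" (3x3 intrinsics, pixels), "R" (3x3) and "t" (3): a world point X has camera coordinates R X + t. Camera axes: x right, y down, z forward; pixel columns grow to the right and rows downward; lengths in m; the calibration is good to about 2 mm. A picture is of the moment at which its call begins. camera_info takes no time and is no camera call.
- job.sign_off(): hands the job in; it is judged then, once.
The state is a dict: "clock": time; "joints": joint angles; "dq": joint speeds; "joint_efforts": joint torques, N m; "position": TCP position; "ee_rot": TCP orientation; "force": force on the tool from outside, world axes, zero at the start; "ft_torque": the same for the moment, N m; "width": opening from 0.0 (shut) to 1.0 (fully open); "gripper_force": force on a finger pad.
Only numpy, scipy, OpenCV 4.12 (cv2) and the standard library are available. Lean on these libraries where they do the work, as an engineer would, in place of code of your own. Each camera call takes 0.05 s, during which the arm holds its last target. There are 200 camera calls.

## Working session

There is one attempt and no reset: what is moved stays moved. The work goes in short steps, Python scripts to look and compute and a tool call to move; the robot and the scene stay as the last step left them, time stands still between calls to the robot, and variables do not carry over. Pictures are saved under pics/ and viewed, at most 10 in all, crops included, and the job is handed in when it is done.

Besides the shell and the picture viewer there is one more tool, called after "Emit:" in YAML: its name, and indented under it one key for each argument. drive_tool: Moves the arm, as the interface text tells. Its arguments: {"type":"object","properties":{"commands":{"type":"array"},"newtons":{"type":"number"}},"required":["commands"]}

```bash
mkdir -p pics; python3 - <<'E'
from cell import readout,cams,job
import cv2
for n in("scene","top"):
    cv2.imwrite(f"pics/{n}0.png",cams.get_image(n)); i=cams.camera_info(n); print(n,i)
s=readout.observe(); print(s)
E
```

```text
scene {'camera_matrix': array([[386.65032996,   0.        , 276.80752281],
       [  0.        , 386.65032996, 206.87887649],
       [  0.        ,   0.        ,   1.        ]]), 'R': array([[ 0.68320557,  0.73016507,  0.00944085],
       [ 0.48471472, -0.44379556, -0.75372219],
       [-0.54615181,  0.51952332, -0.65712535]]), 't': array([-0.33130405, -0.16273641,  1.55995421])}
top {'camera_matrix': array([[396.37672143,   0.        , 282.75486083],
       [  0.        , 396.37672143, 209.08876821],
       [  0.        ,   0.        ,   1.        ]]), 'R': array([[-0.02552292, -0.99966721,  0.00374861],
       [-0.99759457,  0.02522789, -0.06456493],
       [ 0.06444887, -0.00538748, -0.99790647]]), 't': array([-0.0248395 ,  0.54663462,  1.05697171])}
{'clock': 0.1, 'joints': array([ 1.23240589,  0.43517346,  0.02498174,  1.57399759, -0.01158188,
        1.13400601, -0.07511057]), 'dq': array([-0.00087691, -0.00272292,  0.00045206, -0.00225851, -0.00079828,
        0.00013096, -0.0013408 ]), 'joint_efforts': array([ 3.34514574e-03, -6.69116735e+01,  9.87960510e-01, -3.15142536e+01,
       -6.05047890e-02,  3.72662453e-02,  7.48748766e-05]), 'position': array([ 0.14583814, -0.60727578,  0.22601433]), 'ee_rot': array([-3.11840525e+00, -3.69232066e-01,  4.99879171e-04]), 'force': array([ 0.27432535,  0.70740596, -0.22801255]), 'ft_torque': array([-0.02132526,  0.028034  , -0.05867922]), 'gripper_force': 0.0, 'width': 1.0001335909222502}
```

View pics/scene0.png

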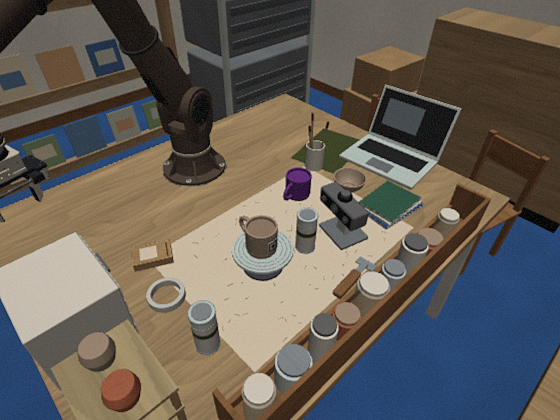

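View pics/top0.png

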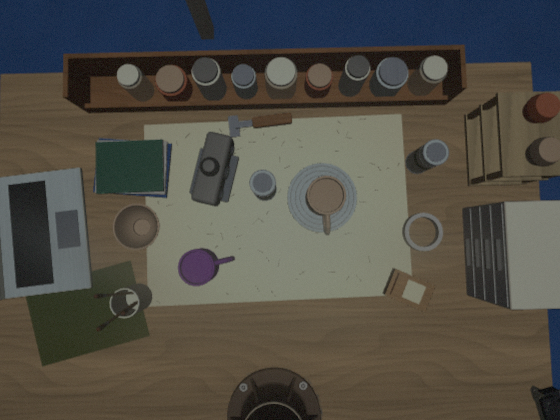

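The top view shows the wheel at about (322,197), the mug at (326,196) with its handle pointing to (327,232), the can at (263,183), the scanner head at (212,168) and its button at (209,166). There are two possible cans: (263,183) stands between scanner and wheel, so it is the one to move. (433,154) at the far right is the spare. The brown mug on the wheel is the right one; the purple mug at (199,267) is the look-alike. One enlarged crop will confirm.

```bash
cat > h.py <<'E'
import numpy as np, cv2
from cell import readout,cams,job
def ray(n,u,v,z):
    i=cams.camera_info(n);R=i['R'];c=-R.T@i['t']
    d=R.T@np.linalg.inv(i['camera_matrix'])@[u,v,1]
    return (c+d*(z-c[2])/d[2]).round(4)
def proj(n,X):
    i=cams.camera_info(n);p=i['camera_matrix']@(i['R']@np.array(X)+i['t']);return (p[:2]/p[2]).round(1)
def crop(n,u0,v0,w,h,k,f):
    im=cams.get_image(n)[v0:v0+h,u0:u0+w]
    im=cv2.convertScaleAbs(cv2.resize(im,None,fx=k,fy=k,interpolation=cv2.INTER_CUBIC),alpha=1.4,beta=15)
    for j in range(0,w,20): cv2.putText(im,str(u0+j),(j*k,10),0,.35,(0,255,255)); cv2.line(im,(j*k,12),(j*k,18),(0,255,255))
    for j in range(20,h,20): cv2.putText(im,str(v0+j),(0,j*k),0,.35,(0,255,255)); cv2.line(im,(24,j*k),(30,j*k),(0,255,255))
    cv2.imwrite("pics/"+f,im)
E
python3 - <<'E'
from h import *
crop("top",180,120,190,140,4,"c1.png")
E
```

```text
(no output)
```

View pics/c1.png

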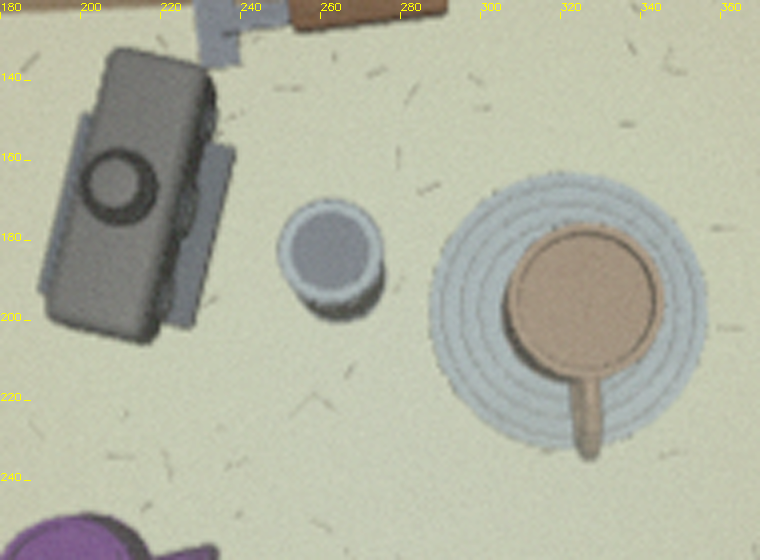

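The crop confirms the choice: this can stands between scanner and wheel, and the raw clay mug is on the wheel. Button top is at (209.2,165.5), can top (262.7,182.7), wheel centre (322,197.7), mug rim centre (326.5,195.5) and handle end (327.5,233).

```bash
python3 - <<'E'
from h import *
b=ray("top",209.2,165.5,.177);c=ray("top",262.7,182.7,.14);w=ray("top",322,197.7,.075);m=ray("top",326.5,195.5,.163);h=ray("top",327.5,232.5,.133)
for n,X in zip("b c w m h spare tape scraper brush brushpot purple".split(),[b,c,w,m,h,ray("top",434,153,.14),ray("top",424,232,.024),ray("top",235,125,.01),ray("top",290,118,.022),ray("top",125,303,.1),ray("top",199,267,.16)]):print(n,X)
v=b-w;print("sc dir",np.degrees(np.arctan2(v[1],v[0])),np.hypot(*v[:2]))
v=m-h;print("mark dir",np.degrees(np.arctan2(v[1],v[0])),np.hypot(*v[:2]))
from scipy.spatial.transform import Rotation as R
s=readout.observe();print(R.from_rotvec(s['ee_rot']).as_matrix().round(3),s['position'])
E
```

```text
b [0.6413 0.1304 0.177 ]
c [0.6029 0.0087 0.14  ]
w [ 0.5689 -0.1401  0.075 ]
m [ 0.5658 -0.1415  0.163 ]
h [ 0.4791 -0.1445  0.133 ]
spare [ 0.6651 -0.4086  0.14  ]
tape [ 0.4741 -0.4168  0.024 ]
scraper [0.7828 0.0874 0.01  ]
brush [ 0.7952 -0.0649  0.022 ]
brushpot [0.3187 0.3559 0.1   ]
purple [0.4065 0.1604 0.16  ]
sc dir 75.0158619151958 0.28002144560729625
mark dir 1.9817622529558483 0.08675188758753316
[[ 0.972  0.233 -0.   ]
 [ 0.233 -0.972  0.001]
 [-0.    -0.001 -1.   ]] [ 0.14586232 -0.60736569  0.22612638]
```

```bash
cat >> h.py <<'E'
from scipy.spatial.transform import Rotation as Ro
def steps(wps):
    "wps: (x,y,z,yaw deg) -> turn, shift(cm) from present pose"
    s=readout.observe();R0=Ro.from_rotvec(s['ee_rot']);p=s['position']
    print('t',round(s['clock'],2),'pos',p.round(4),'yaw',np.degrees(np.arctan2(*R0.as_matrix()[[1,0],0])).round(1),'w',round(s['width'],3))
    for x,y,z,a in wps:
        a=np.radians(a);c,q=np.cos(a),np.sin(a)
        T=np.array([[c,q,0],[q,-c,0],[0,0,-1]])
        print((R0.inv()*Ro.from_matrix(T)).as_rotvec().round(3).tolist(),(R0.inv().apply(np.array([x,y,z])-p)*100).round(1).tolist())
E
python3 - <<'E'
from h import *
steps([(.2,-.38,.26,30),(.603,.009,.26,75),(.603,.009,.09,75)])
E
```

```text
t 0.15 pos [ 0.1459 -0.6074  0.2261] yaw 13.5 w 0.999
[-0.001, -0.0, -0.288] [10.6, -20.8, -3.4]
[-0.001, -0.001, -1.073] [58.8, -49.3, -3.3]
[-0.001, -0.001, -1.073] [58.8, -49.2, 13.7]
```

Emit:
drive_tool:
  commands:
    - [[0,0,-0.288],[10.6,-20.8,-3.4],1]
    - [[0,0,-0.288],[10.6,-20.8,-3.4],1]
    - [[0,0,-0.288],[10.6,-20.8,-3.4],1]
    - [[0,0,-0.288],[10.6,-20.8,-3.4],1]
    - [[0,0,-0.288],[10.6,-20.8,-3.4],1]
    - [[0,0,-1.073],[58.8,-49.3,-3.3],1]
    - [[0,0,-1.073],[58.8,-49.3,-3.3],1]
    - [[0,0,-1.073],[58.8,-49.3,-3.3],1]
    - [[0,0,-1.073],[58.8,-49.3,-3.3],1]
    - [[0,0,-1.073],[58.8,-49.3,-3.3],1]
    - [[0,0,-1.073],[58.8,-49.3,-3.3],1]
    - [[0,0,-1.073],[58.8,-49.3,-3.3],1]
    - [[0,0,-1.073],[58.8,-49.3,-3.3],1]
    - [[0,0,-1.073],[58.8,-49.3,-3.3],1]
    - [[0,0,-1.073],[58.8,-49.3,-3.3],1]
    - [[0,0,-1.073],[58.8,-49.3,-3.3],1]
    - [[0,0,-1.073],[58.8,-49.3,-3.3],1]
    - [[0,0,-1.073],[58.8,-49.3,-3.3],1]
    - [[0,0,-1.073],[58.8,-49.3,-3.3],1]
    - [[0,0,-1.073],[58.8,-49.3,-3.3],1]

```text
clock: 1.82
position: [0.6059, 0.0173, 0.2589]
ee_rot: [-2.482, -1.92, -0.006]
force: [-2.2, 0.3, -0.3]
width: 1.004
gripper_force: 0.0
```

```bash
python3 - <<'E'
from h import *
steps([(.603,.009,.26,75),(.603,.009,.09,75)]);print(readout.observe()['joints'].round(2))
cv2.imwrite("pics/t2.png",cams.get_image("top"))
E
```

```text
t 1.82 pos [0.6059 0.0173 0.2589] yaw 75.4 w 1.004
[-0.0, -0.005, 0.008] [-0.9, -0.1, -0.1]
[-0.0, -0.005, 0.008] [-1.0, -0.1, 16.9]
[ 0.26  0.44 -0.54  1.54  0.23  1.22 -0.57]
```

Emit:
drive_tool:
  commands:
    - [[0,0,0],[0,0,4],1]
    - [[0,0,0],[0,0,6],1]
    - [[0,0,0],[0,0,6],1]
    - [[0,0,0],[0,0,6],1]

```text
clock: 2.2
position: [0.6016, 0.0079, 0.1992]
ee_rot: [-2.493, -1.91, 0.004]
force: [-0.8, -0.2, 1.1]
width: 1.001
gripper_force: 0.0
```

```bash
python3 - <<'E'
from h import *
steps([(.603,.009,.09,75)])
E
```

```text
t 2.2 pos [0.6016 0.0079 0.1992] yaw 74.9 w 1.001
[-0.002, 0.001, -0.001] [0.2, 0.1, 10.9]
```

Emit:
drive_tool:
  commands:
    - [[0,0,0],[0,0,4],1]
    - [[0,0,0],[0,0,8],1]
    - [[0,0,0],[0,0,10.7],1]
    - [[0,0,0],[0,0,10.7],1]
    - [[0,0,0],[0,0,10.7],-1]
    - [[0,0,0],[0,0,10.7],-1]
    - [[0,0,0],[0,0,10.7],-1]
    - [[0,0,0],[0,0,10.7],-1]
    - [[0,0,0],[0,0,10.7],-1]
    - [[0,0,0],[0,0,10.7],-1]
    - [[0,0,0],[0,0,10.7],-1]
    - [[0,0,0],[0,0,10.7],-1]
    - [[0,0,0],[0,0,9.7],-1]
    - [[0,0,0],[0,0,8.7],-1]
    - [[0,0,0],[0,0,8.7],-1]
  newtons: 20

```text
clock: 3.45
position: [0.6037, 0.0093, 0.115]
ee_rot: [2.491, 1.911, 0.004]
force: [0.7, 1.6, -3.0]
width: 0.666
gripper_force: 20.0
```

Emit:
drive_tool:
  commands:
    - [[0,0,0],[-0.4,-2,0],-1]
    - [[0,0,0],[-1,-5,0],-1]
    - [[0,0,0],[-1.5,-8,0],-1]
    - [[0,0,0],[-2,-11,0],-1]
    - [[0,0,0],[-2.4,-13,0],-1]
    - [[0,0,0],[-2.5,-13.6,0],-1]
    - [[0,0,0],[-2.5,-13.6,0],-1]
    - [[0,0,0],[-2.5,-13.6,0],-1]
    - [[0,0,0],[-2.5,-13.6,1],-1]
    - [[0,0,0],[-2.5,-13.6,1.7],-1]
    - [[0,0,0],[-2.5,-13.6,2],-1]
    - [[0,0,0],[-2.5,-13.6,2],-1]
    - [[0,0,0],[-2.5,-13.6,2],-1]

```text
clock: 4.53
position: [0.466, 0.0202, 0.0923]
ee_rot: [2.493, 1.912, 0.002]
force: [1.4, -0.3, -1.1]
width: 0.669
gripper_force: 20.0
```

Emit:
drive_tool:
  commands:
    - [[0,0,0],[0,0,0],1]
    - [[0,0,0],[0,0,0],1]
    - [[0,0,0],[0,0,0],1]
    - [[0,0,0],[0,0,0],1]
    - [[0,0,0],[0,0,0],1]
    - [[0,0,0],[0,0,-3],1]
    - [[0,0,0],[0,0,-7],1]
    - [[0,0,0],[0,0,-11],1]
    - [[0,0,0],[0,0,-11],0]
    - [[0,0,0],[0,0,-11],0]

```text
clock: 5.37
position: [0.4662, 0.0202, 0.2049]
ee_rot: [2.491, 1.91, 0.006]
force: [-0.0, -1.2, -0.7]
width: 0.903
gripper_force: 0.0
```

```bash
python3 - <<'E'
from h import *
crop("top",180,120,190,140,4,"c2.png")
steps([(.479,-.1445,.20,2)])
E
```

```text
t 5.42 pos [0.4651 0.0199 0.2033] yaw 75.0 w 0.86
[0.002, -0.001, 1.273] [-15.5, 5.6, 0.3]
```

View pics/c2.png

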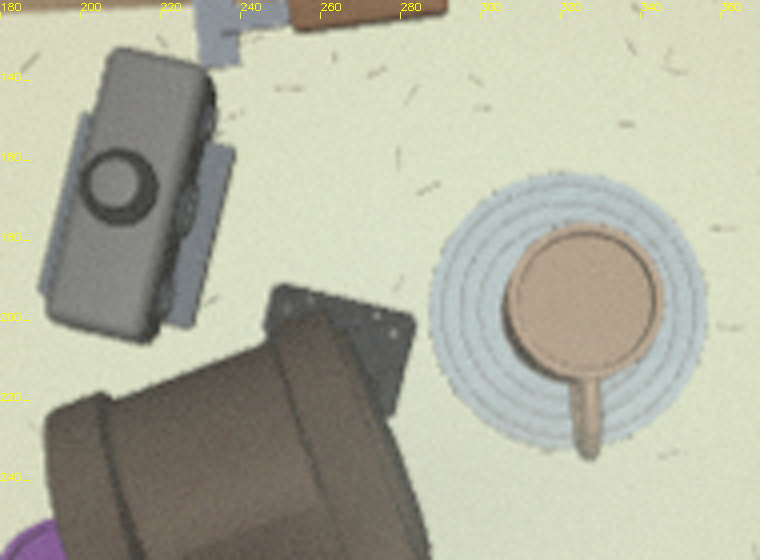

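The can now stands away from the line of view, hidden under the arm at about (265,225). The mug is unchanged, with its handle at (327,232). Next I go over the handle to straddle it without squeezing.

Emit:
drive_tool:
  commands:
    - [[0,0,1.273],[-15.4,5.6,0.3],0]
    - [[0,0,1.273],[-15.4,5.6,0.3],0]
    - [[0,0,1.273],[-15.4,5.6,0.3],0]
    - [[0,0,1.273],[-15.4,5.6,0.3],0]
    - [[0,0,1.273],[-15.4,5.6,0.3],0]
    - [[0,0,1.273],[-15.4,5.6,0.3],0]
    - [[0,0,1.273],[-15.4,5.6,0.3],0]
    - [[0,0,1.273],[-15.4,5.6,0.3],0]
    - [[0,0,1.273],[-15.4,5.6,0.3],0]
    - [[0,0,1.273],[-15.4,5.6,0.3],0]
    - [[0,0,1.273],[-15.4,5.6,0.3],0]
    - [[0,0,1.273],[-15.4,5.6,0.3],0]
    - [[0,0,1.273],[-15.4,5.6,0.3],0]

```text
clock: 6.5
position: [0.4785, -0.143, 0.1989]
ee_rot: [-3.141, -0.063, 0.002]
force: [0.7, -0.0, -0.1]
width: 0.501
gripper_force: 0.0
```

```bash
python3 - <<'E'
from h import *
cv2.imwrite("pics/s2.png",cv2.resize(cams.get_image("scene")[150:330,150:390],None,fx=3,fy=3))
steps([(.478,-.1445,.11,2)])
print(proj("scene",(.478,-.1445,.135)))
E
```

```text
t 6.55 pos [ 0.4786 -0.1431  0.1991] yaw 2.3 w 0.499
[-0.0, 0.001, 0.004] [-0.1, 0.1, 8.9]
[239.7 217.6]
```

View pics/s2.png

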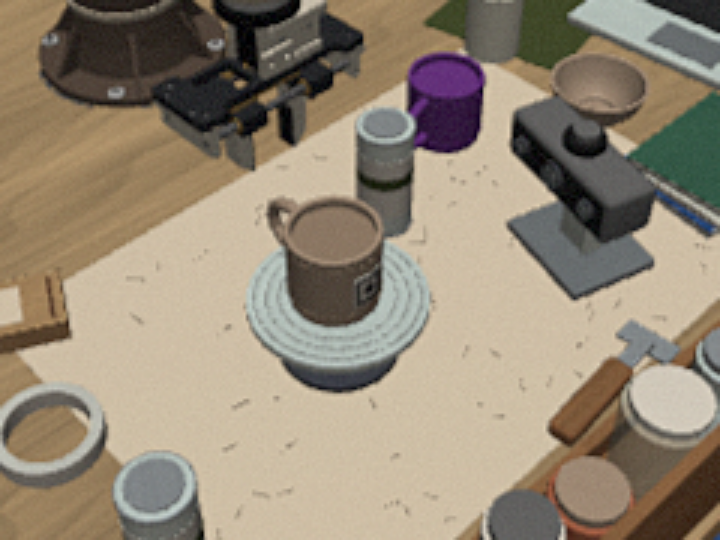

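The can stands upright by the line's edge at crop (385,170), the mug's mark is at crop (368,288) and its handle at (282,215). The open fingers at (240–290,150) are straight above the handle.

Emit:
drive_tool:
  commands:
    - [[0,0,0],[0,0,3],0]
    - [[0,0,0],[0,0,5],0]
    - [[0,0,0],[0,0,7],0]
    - [[0,0,0],[0,0,8.5],0]
    - [[0,0,0],[0,0,8.8],0]
    - [[0,0,0],[0,0,8.8],-0.2]
    - [[0,0,0],[0,0,8.8],-0.4]
    - [[0,0,0],[0,0,8.8],-0.45]
    - [[0,0,0],[0,0,8.8],-0.45]
  newtons: 3

```text
clock: 7.3
position: [0.4796, -0.1434, 0.1127]
ee_rot: [3.141, 0.057, 0.003]
force: [1.0, 0.3, 0.5]
width: 0.289
gripper_force: 0.0
```

```bash
python3 - <<'E'
from h import *
print(readout.observe()['force'].round(1))
# arc of handle about the wheel axis, radius .088, yaw = handle dir - 180
w=np.array([.567,-.141])
A=[2,5,10,16,22,28,34,40,46,52,58,63,68,72,75,75]
steps([(*(w-.088*np.array([np.cos(np.radians(a)),np.sin(np.radians(a))])),.11,a) for a in A])
E
```

```text
[1.  0.3 0.5]
t 7.3 pos [ 0.4796 -0.1434  0.1127] yaw 2.1 w 0.289
[0.001, -0.002, 0.001] [-0.1, 0.1, 0.3]
[0.001, -0.002, -0.051] [-0.0, 0.5, 0.3]
[0.001, -0.002, -0.139] [0.0, 1.3, 0.3]
[0.001, -0.002, -0.243] [0.2, 2.2, 0.3]
[0.001, -0.002, -0.348] [0.5, 3.1, 0.3]
[0.001, -0.002, -0.453] [0.8, 3.9, 0.3]
[0.001, -0.002, -0.557] [1.3, 4.7, 0.3]
[0.001, -0.001, -0.662] [1.8, 5.5, 0.3]
[0.001, -0.001, -0.767] [2.4, 6.2, 0.3]
[0.001, -0.001, -0.872] [3.1, 6.8, 0.3]
[0.001, -0.001, -0.976] [3.8, 7.4, 0.3]
[0.001, -0.001, -1.064] [4.5, 7.8, 0.3]
[0.001, -0.001, -1.151] [5.2, 8.1, 0.3]
[0.002, -0.001, -1.221] [5.7, 8.3, 0.3]
[0.002, -0.001, -1.273] [6.2, 8.5, 0.3]
[0.002, -0.001, -1.273] [6.2, 8.5, 0.3]
```

Emit:
drive_tool:
  commands:
    - [[0,0,-0.02],[0,0.25,0],-0.45]
    - [[0,0,-0.051],[0,0.5,0],-0.45]
    - [[0,0,-0.095],[0,0.9,0],-0.45]
    - [[0,0,-0.139],[0,1.3,0],-0.45]
    - [[0,0,-0.19],[0.1,1.75,0],-0.45]
    - [[0,0,-0.243],[0.2,2.2,0],-0.45]
    - [[0,0,-0.295],[0.35,2.65,0],-0.45]
    - [[0,0,-0.348],[0.5,3.1,0],-0.45]
    - [[0,0,-0.4],[0.65,3.5,0],-0.45]
    - [[0,0,-0.453],[0.8,3.9,0],-0.45]
    - [[0,0,-0.505],[1.05,4.3,0],-0.45]
    - [[0,0,-0.557],[1.3,4.7,0],-0.45]
    - [[0,0,-0.61],[1.55,5.1,0],-0.45]
    - [[0,0,-0.662],[1.8,5.5,0],-0.45]
    - [[0,0,-0.715],[2.1,5.85,0],-0.45]
    - [[0,0,-0.767],[2.4,6.2,0],-0.45]
    - [[0,0,-0.82],[2.75,6.5,0],-0.45]
    - [[0,0,-0.872],[3.1,6.8,0],-0.45]
    - [[0,0,-0.9],[3.3,7.0,0],-0.45]
    - [[0,0,-0.9],[3.3,7.0,0],-0.45]

```text
clock: 8.97
position: [0.5149, -0.2129, 0.1121]
ee_rot: [2.802, 1.418, 0.001]
force: [0.6, -0.2, -0.6]
width: 0.275
gripper_force: 0.0
```

```bash
python3 - <<'E'
from h import *
print(readout.observe()['force'].round(1),readout.observe()['gripper_force'])
w=np.array([.567,-.141])
A=[56,59,62,65,68,71,74,77,79]
steps([(*(w-.088*np.array([np.cos(np.radians(a)),np.sin(np.radians(a))])),.11,a) for a in A])
crop("top",270,130,110,140,4,"c3.png")
E
```

```text
[ 0.6 -0.2 -0.6] 0.0
t 8.97 pos [ 0.5149 -0.2129  0.1121] yaw 53.7 w 0.275
[0.001, -0.0, -0.04] [0.1, 0.3, 0.2]
[0.001, -0.0, -0.093] [0.1, 0.8, 0.2]
[0.001, -0.0, -0.145] [0.2, 1.2, 0.2]
[0.001, 0.0, -0.197] [0.2, 1.7, 0.2]
[0.001, 0.0, -0.25] [0.4, 2.1, 0.2]
[0.001, 0.0, -0.302] [0.5, 2.6, 0.2]
[0.001, 0.0, -0.354] [0.6, 3.0, 0.2]
[0.001, 0.0, -0.407] [0.8, 3.4, 0.2]
[0.001, 0.0, -0.442] [0.9, 3.7, 0.2]
```

View pics/c3.png

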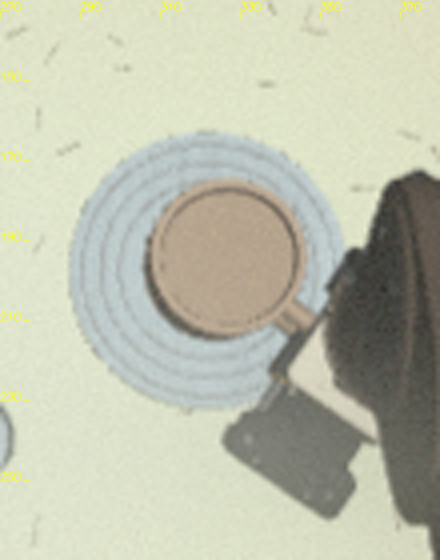

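The handle, at crop (290,315), follows between the fingers; the mug is centred and the mark is at about 51–54°. I continue to about 76°.

Emit:
drive_tool:
  commands:
    - [[0,0,-0.04],[0.1,0.3,0],-0.45]
    - [[0,0,-0.093],[0.1,0.8,0],-0.45]
    - [[0,0,-0.145],[0.2,1.2,0],-0.45]
    - [[0,0,-0.197],[0.2,1.7,0],-0.45]
    - [[0,0,-0.25],[0.4,2.1,0],-0.45]
    - [[0,0,-0.302],[0.5,2.6,0],-0.45]
    - [[0,0,-0.33],[0.5,2.8,0],-0.45]
    - [[0,0,-0.354],[0.6,3.0,0],-0.45]
    - [[0,0,-0.38],[0.7,3.2,0],-0.45]
    - [[0,0,-0.38],[0.7,3.2,0],-0.45]
    - [[0,0,-0.38],[0.7,3.2,0],-0.3]
    - [[0,0,-0.38],[0.7,3.2,0],0]
    - [[0,0,-0.38],[0.7,3.2,0],0]
    - [[0,0,-0.38],[0.7,3.2,-3],0]
    - [[0,0,-0.38],[0.7,3.2,-7],0]
    - [[0,0,-0.38],[0.7,3.2,-11],-1]
    - [[0,0,-0.38],[0.7,3.2,-14],-1]
    - [[0,0,-0.38],[0.7,3.2,-14],-1]

```text
clock: 10.52
position: [0.5475, -0.2254, 0.2588]
ee_rot: [2.479, 1.915, 0.009]
force: [0.9, 0.3, 0.0]
width: 0.332
gripper_force: 0.0
```

```bash
python3 - <<'E'
from h import *
steps([(.641,.130,.25,75),(.641,.130,.20,75),(.641,.130,.168,75)])
crop("top",180,120,190,140,4,"c4.png")
E
```

```text
t 10.52 pos [ 0.5475 -0.2254  0.2588] yaw 75.4 w 0.332
[0.01, 0.001, 0.006] [36.8, 0.1, 0.8]
[0.01, 0.001, 0.006] [36.8, 0.0, 5.8]
[0.01, 0.001, 0.006] [36.8, -0.0, 9.0]
```

View pics/c4.png

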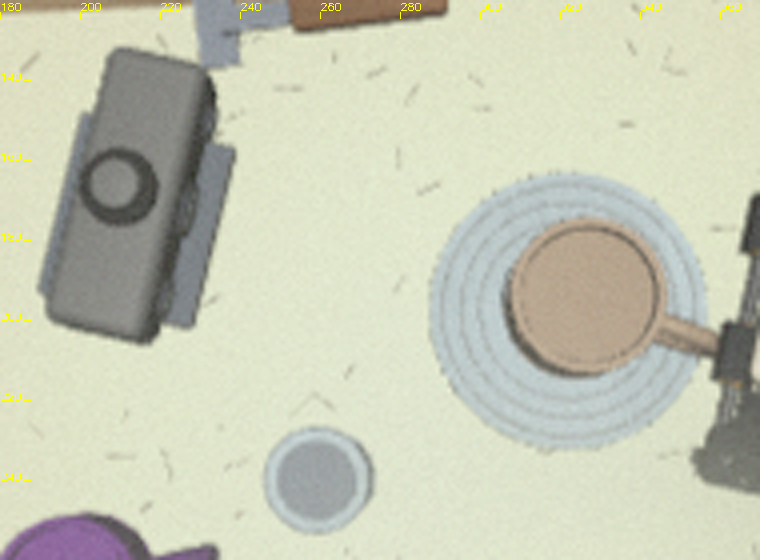

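```bash
python3 - <<'E'
from h import *
m=ray("top",326.5,194.3,.163);print(m)
for u,v in((688,336),(705,343)):
  for z in(.138,.145):
    h=ray("top",180+u/4,120+v/4,z);d=m-h;print(h,np.degrees(np.arctan2(d[1],d[0])),np.hypot(d[0],d[1]))
c=ray("top",180+318/4,120+480/4,.14);d=c-ray("top",322,197.7,.075);print(c,-.966*d[0]+.259*d[1])
E
```

```text
[ 0.5687 -0.1416  0.163 ]
[ 0.5461 -0.2053  0.138 ] 70.4659221220738 0.06759030995638353
[ 0.5456 -0.204   0.145 ] 69.68583526226388 0.0665384851044867
[ 0.5416 -0.2154  0.138 ] 69.83632706807524 0.07861838207442329
[ 0.5412 -0.214   0.145 ] 69.20150771208479 0.07744682046410942
[0.4653 0.0194 0.14  ] 0.14138809999999996
```

The mark stands at about 70° and the scanner at about 75–76°. That is within tolerance, but I give it one more small nudge to square it up. The can stands well clear, with y = 0.14 m.

```bash
python3 - <<'E'
from h import *
w=np.array([.568,-.141])
P=lambda a,z:(*(w-.088*np.array([np.cos(np.radians(a)),np.sin(np.radians(a))])),z,a)
steps([P(70,.2),P(70,.112)]+[P(a,.112) for a in(72,74,76,78,79.5,81)])
E
```

```text
t 10.57 pos [ 0.5462 -0.2255  0.2556] yaw 75.4 w 0.289
[0.007, 0.0, 0.094] [-0.0, -0.9, 5.6]
[0.007, 0.0, 0.094] [-0.0, -0.9, 14.4]
[0.007, 0.001, 0.059] [-0.1, -0.6, 14.4]
[0.007, 0.001, 0.024] [-0.1, -0.3, 14.4]
[0.007, 0.001, -0.011] [-0.1, -0.0, 14.4]
[0.007, 0.001, -0.046] [-0.1, 0.3, 14.4]
[0.007, 0.001, -0.072] [-0.0, 0.5, 14.4]
[0.007, 0.001, -0.098] [-0.0, 0.7, 14.4]
```

Emit:
drive_tool:
  commands:
    - [[0,0,0.094],[0,-0.9,2],0]
    - [[0,0,0.094],[0,-0.9,4],0]
    - [[0,0,0.094],[0,-0.9,4],0]
    - [[0,0,0.094],[0,-0.9,4],0]
    - [[0,0,0.094],[0,-0.9,7],0]
    - [[0,0,0.094],[0,-0.9,10],0]
    - [[0,0,0.094],[0,-0.9,12.5],0]
    - [[0,0,0.094],[0,-0.9,14],0]
    - [[0,0,0.094],[0,-0.9,14],-0.3]
    - [[0,0,0.094],[0,-0.9,14],-0.45]
    - [[0,0,0.094],[0,-0.9,14],-0.45]
    - [[0,0,0.059],[0,-0.6,14],-0.45]
    - [[0,0,0.024],[0,-0.3,14],-0.45]
    - [[0,0,-0.011],[0,0,14],-0.45]
    - [[0,0,-0.046],[0,0.3,14],-0.45]
    - [[0,0,-0.072],[0,0.5,14],-0.45]
    - [[0,0,-0.09],[0,0.65,14],-0.45]
    - [[0,0,-0.09],[0,0.65,14],-0.45]
    - [[0,0,-0.09],[0,0.65,14],-0.2]
    - [[0,0,-0.09],[0,0.65,14],0]

```text
clock: 12.23
position: [0.5506, -0.227, 0.112]
ee_rot: [2.398, 2.03, 0.0]
force: [-1.0, 0.4, -0.7]
width: 0.368
gripper_force: 0.0
```

Emit:
drive_tool:
  commands:
    - [[0,0,0],[0,0,0],0]
    - [[0,0,0],[0,0,-3],0]
    - [[0,0,0],[0,0,-7],0]
    - [[0,0,0],[0,0,-11],-1]
    - [[0,0,0],[0,0,-14],-1]
    - [[0,0,0],[5,0,-14],-1]
    - [[0,0,0],[9,0,-14],-1]
    - [[0,0,0],[12,0,-14],-1]
    - [[0,0,0],[12,0,-14],-1]

```text
clock: 12.98
position: [0.5712, -0.0987, 0.2529]
ee_rot: [-2.385, -2.042, -0.007]
force: [-0.2, 1.8, -0.1]
width: 0.117
gripper_force: 0.0
```

```bash
python3 - <<'E'
from h import *
steps([(.641,.130,.25,75),(.641,.130,.20,75),(.641,.130,.168,75)])
crop("top",180,120,190,140,4,"c5.png")
E
```

```text
t 12.98 pos [ 0.5712 -0.0987  0.2529] yaw 81.1 w 0.117
[0.001, -0.005, 0.107] [23.7, 3.4, 0.4]
[0.001, -0.005, 0.107] [23.6, 3.4, 5.4]
[0.001, -0.005, 0.107] [23.6, 3.4, 8.6]
```

View pics/c5.png

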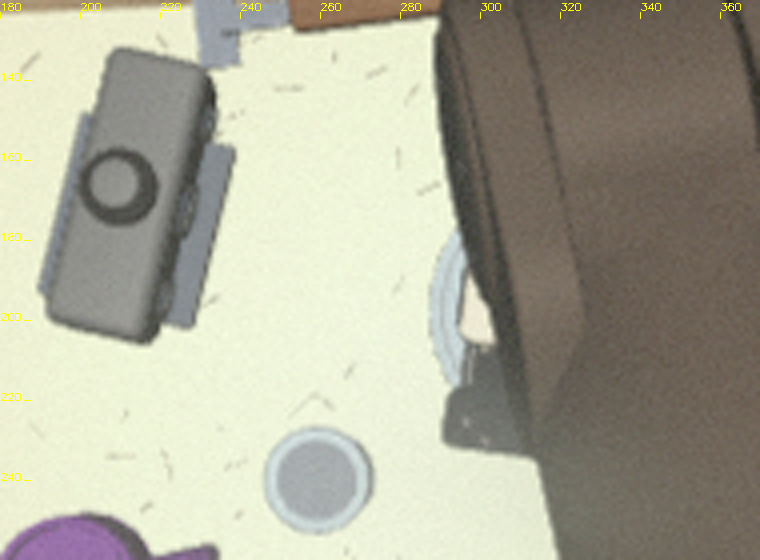

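The arm hides the mug here, and the scanner and can are unchanged. I go on over the button and look from there.

Emit:
drive_tool:
  commands:
    - [[0,0,0.107],[4,0.6,0],-1]
    - [[0,0,0.107],[8,1.2,0],-1]
    - [[0,0,0.107],[12,1.8,0],-1]
    - [[0,0,0.107],[16,2.4,0],-1]
    - [[0,0,0.107],[20,3,0],-1]
    - [[0,0,0.107],[22.5,3.3,0],-1]
    - [[0,0,0.107],[23.5,3.4,0.4],-1]
    - [[0,0,0.107],[23.5,3.4,2],-1]
    - [[0,0,0.107],[23.5,3.4,4],-1]
    - [[0,0,0.107],[23.5,3.4,4],-1]
    - [[0,0,0.107],[23.5,3.4,4],-1]

```text
clock: 13.95
position: [0.642, 0.1156, 0.2107]
ee_rot: [-2.504, -1.897, 0.005]
force: [0.4, -0.9, 0.6]
width: 0.004
gripper_force: 0.0
```

```bash
python3 - <<'E'
from h import *
steps([(.641,.130,.18,75),(.641,.130,.168,75)])
crop("top",180,120,190,140,4,"c6.png")
E
```

```text
t 13.95 pos [0.642  0.1156 0.2107] yaw 74.3 w 0.004
[-0.002, 0.002, -0.012] [1.4, -0.5, 3.1]
[-0.002, 0.002, -0.012] [1.4, -0.5, 4.3]
```

View pics/c6.png

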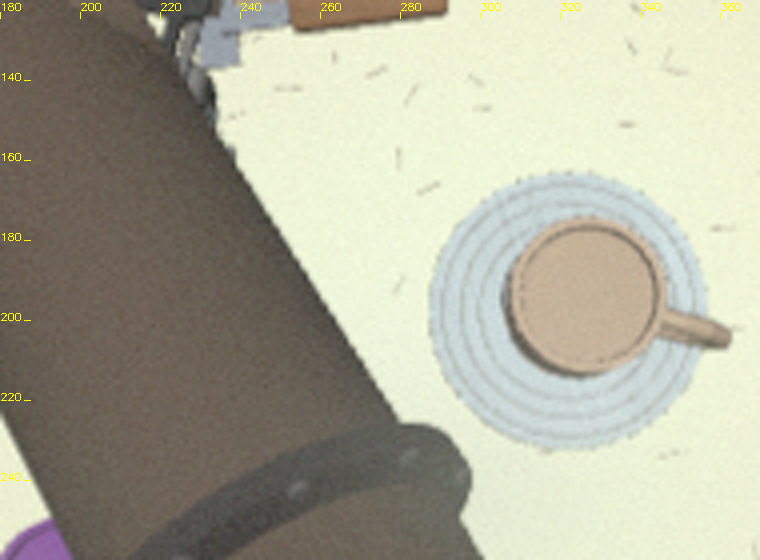

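The handle now ends at (360,204), so the mark is at about 75°, square to the scanner, and the mug is centred. Now I press the button.

Emit:
drive_tool:
  commands:
    - [[0,0,0],[1.4,-0.5,0],-1]
    - [[0,0,0],[1.4,-0.5,1.5],-1]
    - [[0,0,0],[1.4,-0.5,3],-1]
    - [[0,0,0],[1.4,-0.5,3.5],-1]
    - [[0,0,0],[1.4,-0.5,3.8],-1]
    - [[0,0,0],[1.4,-0.5,4.0],-1]
    - [[0,0,0],[1.4,-0.5,4.1],-1]
    - [[0,0,0],[1.4,-0.5,4.1],-1]

```text
clock: 14.67
position: [0.6416, 0.1332, 0.1718]
ee_rot: [-2.502, -1.9, -0.002]
force: [-2.4, 2.3, 5.3]
width: 0.005
gripper_force: 2.3
```

Emit:
drive_tool:
  commands:
    - [[0,0,0],[0,0,0.1],-1]
    - [[0,0,0],[0,0,0.2],-1]
    - [[0,0,0],[0,0,0.3],-1]
    - [[0,0,0],[0,0,0.3],-1]
    - [[0,0,0],[0,0,0.3],-1]
    - [[0,0,0],[0,0,0.3],-1]

```text
clock: 15.17
position: [0.6418, 0.1333, 0.171]
ee_rot: [2.501, 1.899, 0.004]
force: [-9.8, -0.8, 22.1]
width: 0.007
gripper_force: 11.2
```

The force rose to 22 N with no further travel, so the button is on its stop. I release it and withdraw.

Emit:
drive_tool:
  commands:
    - [[0,0,0],[0,0,-0.5],-1]
    - [[0,0,0],[0,0,-2],-1]
    - [[0,0,0],[0,0,-5],-1]
    - [[0,0,0],[0,0,-9],-1]
    - [[0,0,0],[-5,0,-9],-1]
    - [[0,0,0],[-9,-4,-9],-1]
    - [[0,0,0],[-12,-8,-9],-1]
    - [[0,0,0],[-14,-12,-9],-1]
    - [[0,0,0],[-16,-16,-9],-1]
    - [[0,0,0],[-18,-20,-9],-1]
    - [[0,0,0],[-18,-20,-9],-1]
    - [[0,0,0],[-18,-20,-9],-1]

```text
clock: 16.17
position: [0.394, 0.0109, 0.2573]
ee_rot: [2.502, 1.897, -0.009]
force: [-0.4, 0.3, -0.6]
width: 0.003
gripper_force: 0.0
```

```bash
python3 - <<'E'
from h import *
steps([]);crop("scene",220,150,180,130,4,"s3.png")
E
```

```text
t 16.17 pos [0.394  0.0109 0.2573] yaw 74.3 w 0.003
```

View pics/s3.png

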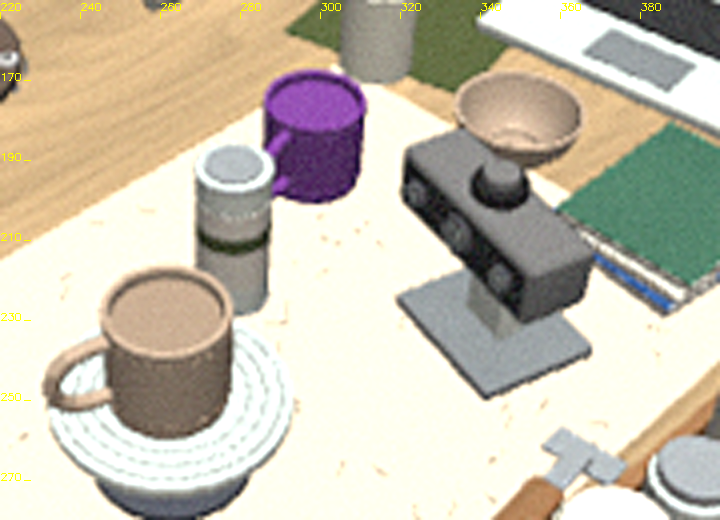

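The mug is upright with its handle at (235,245), opposite the scanner. The can stands clear at (278,205), the button is up and the arm is free. I hand the job in.

```bash
python3 -c "
from cell import job
print(job.sign_off())"
```

```text
the job is handed in; nothing more can be done
None
```

The job is handed in, though the sign-off returned no verdict: the can stands clear of the view, the mark faces the scanner to within a few degrees by my estimate, the scan button was pressed to its stop and released, and the arm is clear.

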